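# Dispense the red bead

### The arm

A 6-joint arm with a two-finger parallel gripper is mounted at the origin on the work surface. World frame = base frame: x ahead of the robot, y to its left, z up, the work surface at z = 0. Lengths are in m, angles in rad, forces in N, time in s.
With the tool pointing down it reaches from about 0.275 to 0.825 m from the base axis. Payload 5.2 kg.
Tool frame: the origin (TCP) lies midway between the tips of the shut fingers; the grasp point (between the pads) lies 19 mm behind it; z points along the fingers, y is the direction in which the jaws open and shut (so a half turn about z gives the same grasp; the last joint's range is limited). The gripper opens to 93 mm and grips with 3 to 60 N. Pads are 15 mm wide; open, the fingers measure 128 mm over their backs; the gripper's body (75 mm by 188 mm) begins 65 mm behind the grasp point.
Start: joints at [-1.308, 0.259, 1.535, -0, 1.348, -0.203], TCP at [0.247, -0.491, 0.219] pointing down, gripper open.
Joint ranges: [-3.14, 3.14], [-0.91, 2.08], [0.19, 2.58], [-1.22, 4.36], [0.22, 2.71], [-3.12, 3.12]. Speed limits (rad/s): [2.57, 2.57, 3.14, 3.14, 3.14, 3.14].

### API

Orientations are given as a unit quaternion [x, y, z, w].
In Python, from workcell import arm gives the robot as it stands.
- The arm moves only by the tool drive_tool, never from a script. Its argument "plan" is a list that holds one entry, the list of rows, each a list of 7 numbers: the turn, a rotation vector about the world's x, y, z each as a share of 45 degrees, from -1 to 1, then the shift along the world's x, y, z each as a share of 0.08 m, from -1 to 1, then the gripper command: -1 is fully open, 1 is shut, values between are in proportion. In form: [[[ax, ay, az, dx, dy, dz, grip], ...]]. A call has 1 to 12 rows; each row shifts and turns the pose as measured when the row begins; what a row does not reach is not made up. A row lasts 1/10 s, in which the tool goes at most 50 mm and 8.59 degrees, less where a joint would pass 70% of its speed; a pose out of reach is approached as far as the arm can. A call with a number of a shift or a turn outside -1 to 1 is refused whole. A call with a gripper value outside its range is refused whole. The fingers move at their own pace and stop on an object; "grip_force" is the grip in N (left out, the last holds). Time passes only in rows, so rows that do not move let the fingers close. It gives the time, the measured TCP pose, the force and the opening at its end, in the units of the state.
- arm.read_state(): the state, without advancing time (a new reading comes with each control period).
- arm.grab_frame(name): name is "scene" or "top" or "wrist"; returns a dict with "img" (420x560x3 uint8, blue, green, red), "vertical_fov" (degrees; the focal length in pixels is half the picture's height over the tangent of half this angle, whatever the lens; pixels are square), "cx", "cy" (the principal point, pixels), "R" (3x3) and "t" (3): a world point X has camera coordinates R X + t; the wrist camera has in their place "tool_from_camera" (4x4, takes a point from camera to tool coordinates, whose origin is the TCP and whose axes are the flange's). Camera axes: x right, y down, z forward; pixel columns grow to the right and rows downward; lengths in m; the calibration is good to about 2 mm. A picture is of the moment at which its call begins: read the wrist's pose just before it. There is no depth.
- arm.hand_in(): hands the job in, once; it reports no verdict.
The state is a dict: "t": time; "qpos": joint angles; "qd": joint speeds; "joint_efforts": joint torques, N m; "tool_pos": TCP position; "orientation": TCP orientation; "ft_force": force on the tool from outside, world axes, zero at the start; "ft_torque": the same for the moment, N m; "grip_width": finger opening in m.
Only numpy, scipy, OpenCV 4.12 (cv2) and the standard library are available. Lean on these libraries where they do the work, as an engineer would, in place of code of your own. Each camera call takes 0.05 s, during which the arm holds its last target.

### The job

Dispense the red bead, and only that one, from the bead carousel: take the carousel by its black grip bar and turn it the short way until the red bead's pocket sits over the drop hole and the bead falls into the yellow tipping tray. Then press the tray's black pad down to tip the bead out into the white dish, and let the pad come up again; the blue bead stays in its pocket.

Things in the scene. Friction and masses are not known exactly. Their poses are not given: they have to be found in the camera images.
- dispenser: fixed stand of the bead dispenser: dark board 295 x 180 mm, square dark steel deck 172 x 172 mm, deck top 118 mm above the table. Origin on the table under the wheel axis; z up; +x points from the wheel axis to the drop hole, tray and dish. The carousel turns on the deck, either way, about the vertical axis, with light friction (about 0.03 N m), and stays where left.
- hole (a point): centre of the drop hole at the deck's top, 62 mm from the wheel axis: a round 30 mm hole. A bead in a pocket slides on the deck and falls when its pocket comes over the hole. Under it waits the yellow tray, 38 mm wide, floor 80 mm above the table, leaning back; hinged under the inner edge of the hole, it tips outwards up to 26 degrees when its pad is pressed.
- grip (a point): centre of the carousel's black grip bar, on the wheel axis, 169 mm above the table. The bar is 60 mm long along this point's x, 14 mm thick along its y, 36 mm tall (149 to 185 mm above the table) and turns with the wheel. Four white round pockets, 28 mm inside, open above and below, tops 143 mm above the table, lie 62 mm from the axis at 45, 135, 225, 315 degrees from x.
- red_bead (a point): centre of the red bead, a loose ball 22 mm in diameter with a brass core, about 14 g, at the start in one of the two pockets nearest the drop hole, 20 to 70 degrees to one side of it.
- blue_bead (a point): centre of the blue bead, the same size as the red, at the start in the pocket on the other side of the drop hole.
- pad (a point): centre of the top of the black press pad, 42 x 42 mm, nearly level, on an arm of the yellow tray; at rest 109 mm above the table, at x = 138, y = 64 mm of the dispenser. Pressed straight down it sinks about 43 mm to its stop, swinging about 14 mm in towards the wheel, with a light spring (1 to 2 N). Held down about a second, the bead rolls out; released, it rises by itself.
- dish (a point): centre of the inner floor of the fixed white dish, 16 mm above the table, 153 mm from the wheel axis; the dish is 90 x 80 mm outside, its rim 40 mm above the table.

How it is judged:
By the outcome, as a careful person would: the job done as asked, in the order asked, and still so for the second after the job is handed in, with the robot touching nothing.
It also fails if it takes over 46 s, if anything falls off the work surface, if the arm or the gripper's body presses on something with over 40 N, if the wrist force passes 120 N, or if a joint passes its speed limit or range.

## Working session

There is one attempt and no reset: what is moved stays moved. The work goes in short steps, Python scripts to look and compute and a tool call to move; the robot and the scene stay as the last step left them, time stands still between calls to the robot, and variables do not carry over. Pictures are saved under pics/ and viewed, and the job is handed in when it is done.

Besides the shell and the picture viewer there is one more tool, called after "Request:" as name(argument=value, ...) on one line, values as JSON. drive_tool: Moves the arm, as the interface text tells. Its arguments: {"type":"object","properties":{"plan":{"type":"array"},"grip_force":{"type":"number"}},"required":["plan"]}

```bash
mkdir -p pics; python3 - <<'E'
from workcell import arm
import cv2,json
s=arm.read_state(); print({k:s[k] for k in ('t','tool_pos','orientation','grip_width','ft_force')})
import pickle
fr={}
for n in('top','scene'):
    f=arm.grab_frame(n); fr[n]=f; cv2.imwrite(f'pics/{n}0.png',f['img'])
    print(n,f['vertical_fov'],f['cx'],f['cy'],f['R'],f['t'],[k for k in f])
pickle.dump(fr,open('fr0.pkl','wb'))
E
```

```text
{'t': 0.0, 'tool_pos': array([ 0.24689029, -0.49086081,  0.21783565]), 'orientation': array([ 9.73004667e-01,  2.30783694e-01, -3.16599924e-05, -8.96522376e-04]), 'grip_width': 0.09298587806412144, 'ft_force': array([-1.08274248, -0.87419296,  0.12470425])}
top 46.60093157298252 287.0557555634716 208.85484250346195 [[ 0.01645582 -0.99925377 -0.03494431]
 [-0.99392678 -0.01254491 -0.10932607]
 [ 0.10880612  0.03653113 -0.99339152]] [0.0453493  0.57327043 0.70609152] ['img', 'vertical_fov', 'cx', 'cy', 'R', 't']
scene 48.042770404850735 277.2333573091745 214.85585116534176 [[-0.86221737  0.50623951 -0.01740042]
 [ 0.30807941  0.4968281  -0.8113254 ]
 [-0.40207996 -0.70489956 -0.58433579]] [ 0.45921164 -0.09946245  0.97664967] ['img', 'vertical_fov', 'cx', 'cy', 'R', 't']
```

View pics/top0.png

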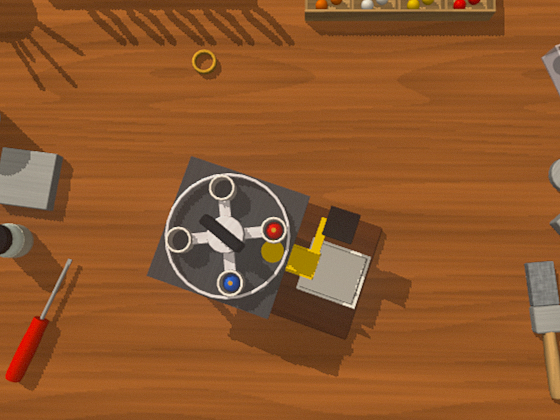

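View pics/scene0.png

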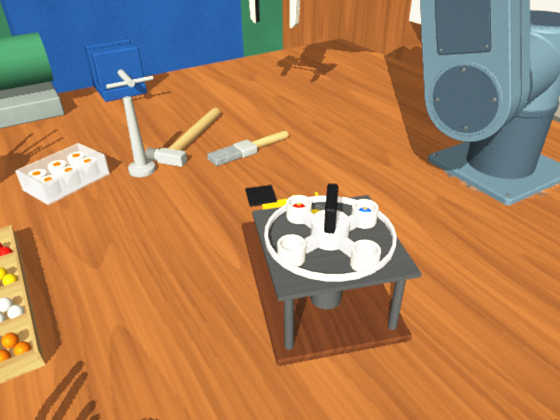

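```bash
python3 - <<'E'
import pickle,cv2
fr=pickle.load(open('fr0.pkl','rb'))
i=fr['top']['img'][140:350,140:400]; cv2.imwrite('pics/topz.png',cv2.resize(i,None,fx=3,fy=2.85,interpolation=cv2.INTER_CUBIC)[:600])
i=fr['scene']['img'][170:360,230:430]; cv2.imwrite('pics/scenez.png',cv2.resize(i,None,fx=3,fy=3,interpolation=cv2.INTER_CUBIC))
E
```

```text
(no output)
```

View pics/topz.png

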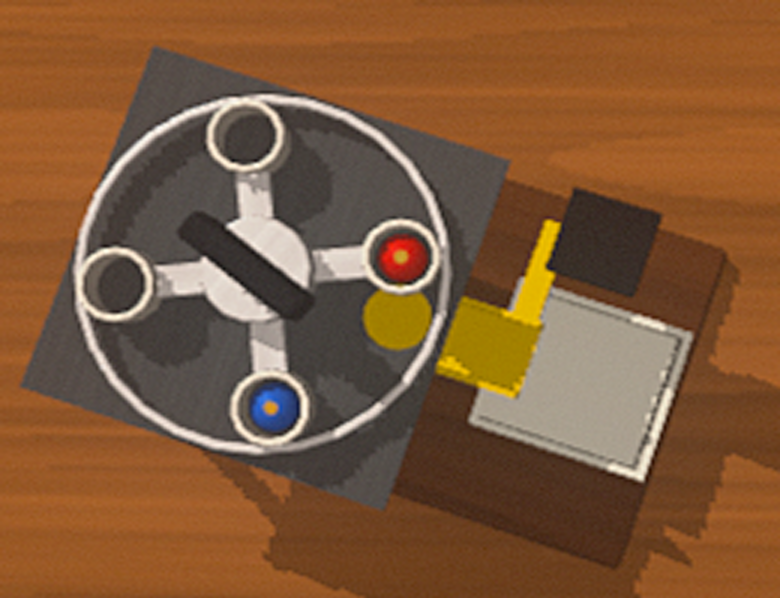

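View pics/scenez.png

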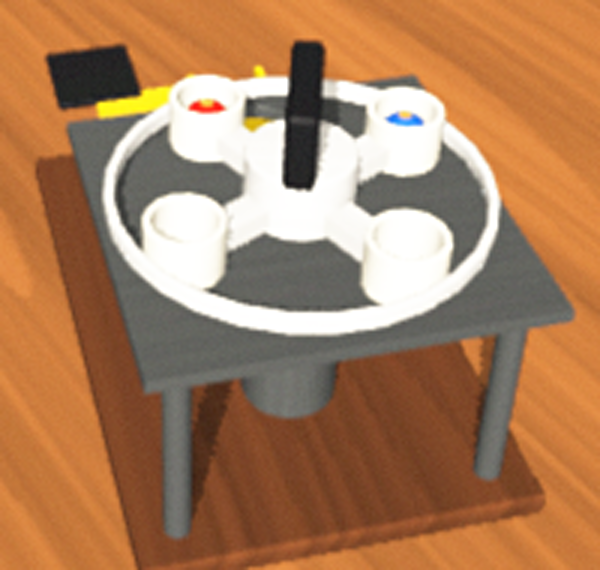

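```bash
cat > fit.py <<'E'
import pickle,numpy as np
from scipy.optimize import least_squares
fr=pickle.load(open('fr0.pkl','rb'))
def proj(f,X):
    F=210/np.tan(np.radians(f['vertical_fov']/2)); c=np.atleast_2d(X)@f['R'].T+f['t']
    return c[:,:2]/c[:,2:]*F+[f['cx'],f['cy']]
tz=lambda L:np.array(L,float)/[3,2.85]+140
sz=lambda L:np.array(L,float)/3+[230,170]
top={'deck':tz([(153,47),(510,160),(386,508),(22,386)]),'pad':tz([(573,188),(661,213),(633,297),(548,268)]),'pk':tz([(401,257),(246,134),(115,284),(270,409)]),'hole':tz([(398,319)])}
sc={'deck':sz([(145,385),(68,125),(415,80),(573,312)]),'pad':sz([(62,108),(47,52),(125,45),(142,98)]),'pk':sz([(206,95),(185,215),(407,230),(404,110)])}
h=.086;D=[(-h,h,.118),(h,h,.118),(h,-h,.118),(-h,-h,.118)]
P=[(.138+a,.064+b,.109) for a,b in((-.021,.021),(.021,.021),(.021,-.021),(-.021,-.021))]
def W(p,L):
    c,s=np.cos(p[2]),np.sin(p[2]); L=np.atleast_2d(L)
    return np.c_[L[:,:2]@np.array([[c,s],[-s,c]])+p[:2],L[:,2]]
def pk(a): return [(.062*np.cos(a+k*np.pi/2),.062*np.sin(a+k*np.pi/2),.143) for k in range(4)]
def res(p,sep=False,use=('top','scene')):
    out={}
    for n,o in(('top',top),('scene',sc)):
        if n not in use: continue
        f=fr[n]
        out[n,'deck']=proj(f,W(p,D))-o['deck'];out[n,'pad']=proj(f,W(p,P))-o['pad'];out[n,'pk']=proj(f,W(p,pk(p[3])))-o['pk']
        if 'hole' in o: out[n,'hole']=proj(f,W(p,(.062,0,.118)))-o['hole']
    return out if sep else np.concatenate([v.ravel() for v in out.values()])
if __name__=='__main__':
  for use in(('top','scene'),('top',),('scene',)):
    p=least_squares(res,[.5,.0,-1.9,.5],loss='soft_l1',args=(False,use)).x
    print(use,p,np.degrees(p[2:]))
    if len(use)==2:
        np.save('p.npy',p)
        for k,v in res(p,True).items(): print(k,np.round(v,1).tolist())
  p=np.load('p.npy')
  print('pad',W(p,(.138,.064,.109)),'hole',W(p,(.062,0,.118)),'dish',W(p,(.153,0,.016)))
  # bar ends in top
  print('bar angle options deg', np.degrees(p[2]+p[3])+np.array([-45,45]))
E
python3 fit.py
```

```text
('top', 'scene') [ 0.52669389  0.12773825 -1.88875083  0.43186905] [-108.21745092   24.74427382]
('top', 'deck') [[0.2, -1.4], [0.7, -0.6], [-0.6, 0.7], [-0.9, -0.2]]
('top', 'pad') [[1.1, -1.5], [1.4, -0.2], [0.9, -0.2], [-0.6, -0.2]]
('top', 'pk') [[0.2, -0.8], [-0.2, -0.3], [-0.3, -0.7], [-0.1, -0.7]]
('top', 'hole') [[-0.1, -1.4]]
('scene', 'deck') [[0.5, -1.4], [-0.1, -1.5], [0.4, -2.5], [1.4, -1.4]]
('scene', 'pad') [[-0.7, -2.7], [-0.2, 0.9], [0.6, -0.2], [0.7, -3.2]]
('scene', 'pk') [[0.9, -0.4], [0.4, 0.6], [1.0, 1.3], [1.2, -1.1]]
('top',) [ 0.52578124  0.12780665 -1.88533333  0.4277134 ] [-108.02164262   24.50617278]
('scene',) [ 0.52839255  0.12871963 -1.89253408  0.43777835] [-108.43421515   25.08285159]
pad [[ 0.54434386 -0.02335271  0.109     ]] hole [[0.50731119 0.06884588 0.118     ]] dish [[ 0.47886238 -0.01759291  0.016     ]]
bar angle options deg [-128.4731771  -38.4731771]
```

```bash
python3 - <<'E'
import numpy as np
from fit import *
for n,px,z in (('scene',(142,170),0),('scene',(65,180),0),('scene',(190,130),0),('scene',(120,60),0.0)):
    f=fr[n];F=210/np.tan(np.radians(f['vertical_fov']/2))
    d=f['R'].T@np.array([(px[0]-f['cx'])/F,(px[1]-f['cy'])/F,1]);C=-f['R'].T@f['t']
    print(px,C+d*(z-C[2])/d[2],C)
for z in (.15,.2,.25,.3): print(z,proj(fr['scene'],[(.55,-.49,z)]))
p=np.load('p.npy')
print(W(p,[(.131,.064,.109)]))
E
```

```text
(142, 170) [ 0.6368333  -0.38473559  0.        ] [0.81927384 0.5053846  0.49798542]
(65, 180) [ 0.78406813 -0.42955911  0.        ] [0.81927384 0.5053846  0.49798542]
(190, 130) [ 0.47820211 -0.51128632  0.        ] [0.81927384 0.5053846  0.49798542]
(120, 60) [ 0.47500968 -1.15052818  0.        ] [0.81927384 0.5053846  0.49798542]
0.15 [[153.68639843  77.59608067]]
0.2 [[149.601608    54.09611908]]
0.25 [[145.26683508  29.15799826]]
0.3 [[140.65840752   2.6455315 ]]
[[ 0.54653223 -0.01670357  0.109     ]]
```

Request:
drive_tool(plan=[[[0,0,0.05,0.2,0.4,0.1,-0.3],[0,0,0.05,0.25,0.55,0.1,-0.3],[0,0,0.05,0.25,0.55,0.1,-0.3],[0,0,0.05,0.25,0.55,0.05,-0.3],[0,0,0.05,0.25,0.55,0.05,-0.3],[0,0,0.05,0.25,0.55,0.05,-0.3],[0,0,0.05,0.25,0.55,0.05,-0.3],[0,0,0.05,0.25,0.55,0,-0.3],[0,0,0.05,0.25,0.55,0,-0.3],[0,0,0.05,0.25,0.55,0,-0.3],[0,0,0.05,0.25,0.55,0,-0.3],[0,0,0,0.25,0.55,0,-0.3]]], grip_force=15)

```text
t: 1.3
tool_pos: [0.4825, 0.04, 0.2548]
orientation: [0.9, 0.436, -0.001, -0.003]
ft_force: [0.9, -0.9, 0.5]
grip_width: 0.0602
```

Request:
drive_tool(plan=[[[0,0,0,0.27,0.55,0,-0.3],[0,0,0,0.2,0.4,0,-0.3],[0,0,0,0.07,0.15,0,-0.3],[0,0,0,0,0,0,-0.3],[0,0,0,0,0,0,-0.3]]])

```text
t: 1.8
tool_pos: [0.5256, 0.1359, 0.2524]
orientation: [0.898, 0.44, -0.003, -0.004]
ft_force: [-1.1, 0.2, 0.0]
grip_width: 0.0611
```

```bash
cat > wr.py <<'E'
import sys,cv2,pickle,numpy as np
from workcell import arm
from scipy.spatial.transform import Rotation as Ro
def grab(tag):
    s=arm.read_state(); f=arm.grab_frame('wrist'); f['s']=s
    T=np.eye(4);T[:3,:3]=Ro.from_quat(s['orientation']).as_matrix();T[:3,3]=s['tool_pos']
    M=np.linalg.inv(T@f['tool_from_camera']); f['R']=M[:3,:3];f['t']=M[:3,3]
    pickle.dump(f,open(f'{tag}.pkl','wb')); return f,s
if __name__=='__main__':
    f,s=grab(sys.argv[1]); im=f['img'].copy()
    print(s['t'],s['tool_pos'],s['orientation'],s['ft_force'],s['grip_width'])
    from fit import proj,W,pk,D
    p=np.load('p.npy')
    a=p[3]+(float(sys.argv[2]) if len(sys.argv)>2 else 0)
    for L,c in((pk(a),(0,255,0)),(D,(255,0,255)),([(0,0,.185)],(0,255,255)),([(.138,.064,.109)],(255,255,0)),([(.062,0,.118)],(0,0,255))):
        for q in proj(f,W(p,L)):
            print(q.round(),end=' ')
            if (abs(q)<2000).all(): cv2.drawMarker(im,tuple(int(v) for v in q),c,0,10,1)
    cv2.imwrite(f'pics/{sys.argv[1]}.png',im)
E
python3 wr.py w1
```

```text
1.8 [0.52555467 0.13591754 0.25235104] [ 0.89778983  0.44039864 -0.0028385  -0.00379426] [-1.11613802  0.16725032  0.02995139] 0.06107473007160847
[323. 258.] [329. 166.] [229. 164.] [231. 257.] [337.  88.] [384. 256.] [229. 305.] [162. 153.] [278. 228.] [374. 300.] [297. 261.]
```

View pics/w1.png

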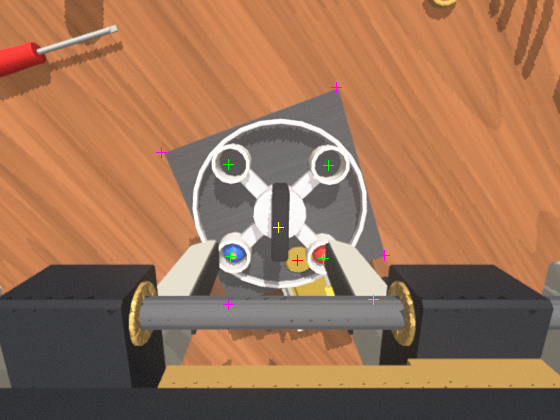

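Request:
drive_tool(plan=[[[0,0,-0.02,0,-0.1,-0.2,-0.3],[0,0,0,0,0,-0.3,-0.3],[0,0,0,0,0,-0.3,-0.3],[0,0,0,0,0,-0.2,-0.3],[0,0,0,0,0,-0.15,-0.3],[0,0,0,0,0,0,-0.3],[0,0,0,0,0,0,-0.3]]])

```text
t: 2.55
tool_pos: [0.5237, 0.1156, 0.1604]
orientation: [0.905, 0.426, -0.002, -0.002]
ft_force: [0.1, -0.3, 0.1]
grip_width: 0.0606
```

Request:
drive_tool(plan=[[[0,0,0.02,0.03,0.1,-0.05,-0.3],[0,0,0,0,0,0,-0.3],[0,0,0,0,0,0,-0.3]]])

```text
t: 2.85
tool_pos: [0.5278, 0.1238, 0.1585]
orientation: [0.901, 0.434, 0.0, -0.001]
ft_force: [-0.7, 0.3, 0.0]
grip_width: 0.0604
```

```bash
python3 wr.py w2
```

```text
2.85 [0.5278401  0.12381029 0.15847788] [ 9.01065238e-01  4.33682678e-01  2.23913912e-04 -8.49605262e-04] [-0.72863132  0.28876412  0.03868956] 0.06040569092393703
[332. 305.] [339. 171.] [188. 171.] [197. 306.] [348.  54.] [416. 295.] [201. 363.] [ 94. 155.] [262. 273.] [400. 352.] [295. 304.]
```

View pics/w2.png

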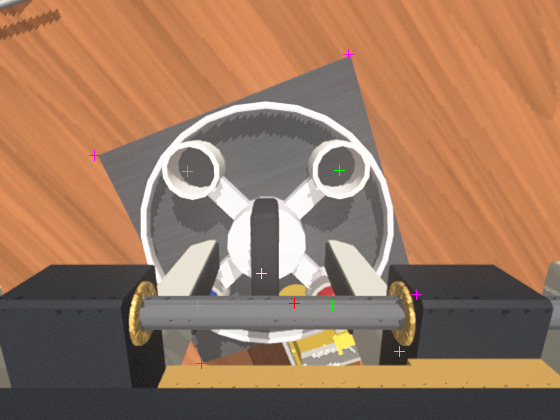

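Request:
drive_tool(plan=[[[0,0,0,-0.03,0.045,-0.02,-0.3],[0,0,0,0,0,0,-0.3],[0,0,0,0,0,0,0.2],[0,0,0,0,0,0,0.5],[0,0,0,0,0,0,0.8],[0,0,0,0,0,0,1],[0,0,0,0,0,0,1],[0,0,0,0,0,0,1]]])

```text
t: 3.7
tool_pos: [0.5254, 0.1282, 0.1574]
orientation: [0.901, 0.434, 0.001, -0.001]
ft_force: [-0.3, 0.6, 0.5]
grip_width: 0.0171
```

Request:
drive_tool(plan=[[[0,0,0,0,0,0,1],[0,0,0,0,0,0,1],[0,0,0,0,0,0,1]]])

```text
t: 4.0
tool_pos: [0.5263, 0.1275, 0.1573]
orientation: [0.901, 0.434, 0.001, 0.0]
ft_force: [0.7, -0.4, -0.2]
grip_width: 0.0139
```

```bash
python3 wr.py w3; python3 -c "
from workcell import arm;import cv2
cv2.imwrite('pics/t3.png',arm.grab_frame('top')['img'][100:350,100:450])"
```

```text
4.0 [0.52634585 0.12746684 0.15734108] [9.00966223e-01 4.33887731e-01 1.14083354e-03 1.57053037e-05] [ 0.74189806 -0.35369748 -0.23504163] 0.013877597457870776
[338. 309.] [345. 174.] [193. 175.] [202. 309.] [354.  58.] [421. 298.] [205. 367.] [ 99. 158.] [269. 278.] [404. 355.] [299. 307.]
```

View pics/w3.png

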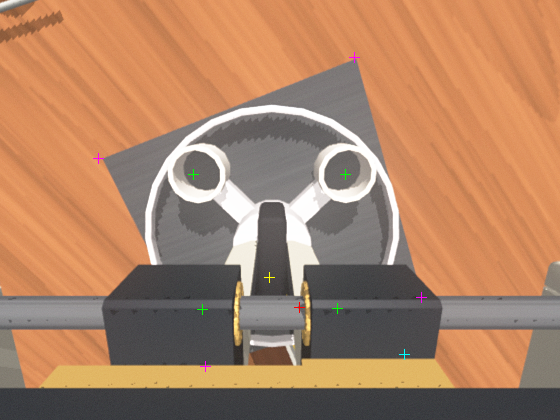

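View pics/t3.png

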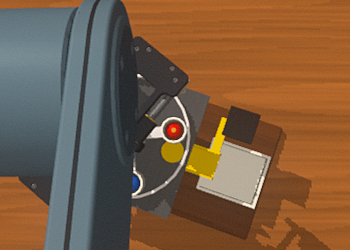

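Request:
drive_tool(plan=[[[0,0,-0.03,0,0,0,1],[0,0,-0.06,0,0,0,1],[0,0,-0.06,0,0,0,1],[0,0,-0.06,0,0,0,1],[0,0,-0.06,0,0,0,1],[0,0,-0.06,0,0,0,1],[0,0,-0.06,0,0,0,1],[0,0,-0.05,0,0,0,1],[0,0,-0.03,0,0,0,1],[0,0,0,0,0,0,1]]])

```text
t: 5.1
tool_pos: [0.5263, 0.1276, 0.1573]
orientation: [0.968, 0.249, 0.001, 0.0]
ft_force: [1.3, -0.6, -0.6]
grip_width: 0.014
```

```bash
python3 -c "
from workcell import arm;import cv2,numpy as np
s=arm.read_state();print(s['tool_pos'],np.degrees(2*np.arctan2(s['orientation'][1],s['orientation'][0])),s['ft_force'],s['grip_width'])
cv2.imwrite('pics/t4.png',arm.grab_frame('top')['img'][100:350,100:450])"
```

```text
[0.5262861  0.12758083 0.15734805] 28.873376955256127 [ 1.26812112 -0.59073449 -0.55562244] 0.013990663533185616
```

View pics/t4.png

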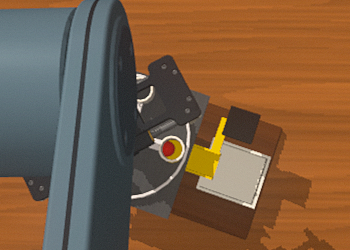

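Request:
drive_tool(plan=[[[0,0,-0.03,0,0,0,1],[0,0,-0.02,0,0,0,1],[0,0,0,0,0,0,1],[0,0,0,0,0,0,1],[0,0,0,0,0,0,1]]])

```text
t: 5.65
tool_pos: [0.5263, 0.1276, 0.1574]
orientation: [0.973, 0.229, 0.001, 0.0]
ft_force: [1.0, -1.0, 0.0]
grip_width: 0.0139
```

```bash
python3 -c "
from workcell import arm;import cv2,numpy as np
s=arm.read_state();print(s['tool_pos'],np.degrees(2*np.arctan2(s['orientation'][1],s['orientation'][0])),s['ft_force'],s['grip_width'])
cv2.imwrite('pics/t5.png',cv2.resize(arm.grab_frame('top')['img'][190:310,220:380],None,fx=4,fy=4))"
```

```text
[0.52629584 0.1275541  0.15735523] 26.510704892125148 [ 0.98318462 -0.96747771  0.04703511] 0.01385422086902579
```

View pics/t5.png

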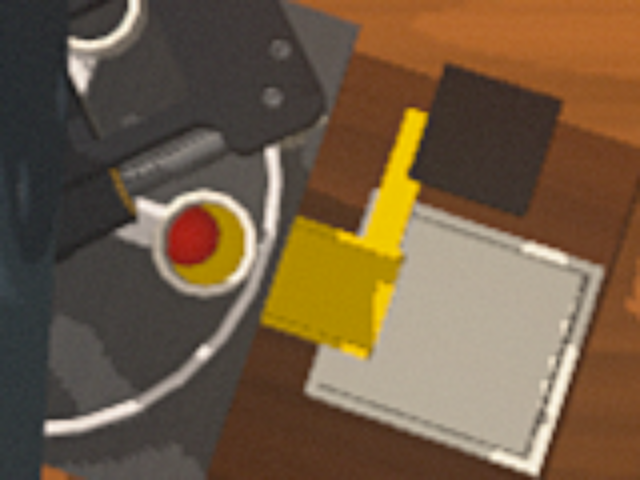

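Request:
drive_tool(plan=[[[0,0,0,0,0,0,0.4],[0,0,0,0,0,0,0],[0,0,0,0,0,0,-0.3],[0,0,0,0,0,0,-0.3],[0,0,0,0,0,0.15,-0.3],[0,0,0,0,0,0.3,-0.3],[0,0,0,0,0,0.3,-0.3],[0,0,0.1,0,0,0.2,-0.3],[0,0,0.15,0,0,0.1,-0.3],[0,0,0.15,0,0,0,-0.3]]])

```text
t: 6.7
tool_pos: [0.525, 0.1283, 0.249]
orientation: [0.924, 0.384, 0.001, 0.001]
ft_force: [0.4, -0.0, 0.8]
grip_width: 0.06
```

Request:
drive_tool(plan=[[[0,0,0.15,0,-0.3,0,0],[0,0,0.15,0.05,-0.4,0,0.5],[0,0,0.15,0.05,-0.4,0,1],[0,0,0.15,0.05,-0.3,0,1],[0,0,0.15,0.05,-0.2,0,1],[0,0,0.15,0.05,-0.1,0,1],[0,0,0.15,0,0,0,1],[0,0,0,0,0,0,1],[0,0,0,0,0,0,1]]])

```text
t: 7.6
tool_pos: [0.5468, -0.0128, 0.2596]
orientation: [0.68, 0.734, 0.006, 0.003]
ft_force: [-0.6, -0.2, 0.4]
grip_width: 0.0004
```

```bash
python3 wr.py w6 -0.434; python3 -c "
from workcell import arm;import cv2,numpy as np
s=arm.read_state();print(s['tool_pos'],np.degrees(2*np.arctan2(s['orientation'][1],s['orientation'][0])),s['ft_force'],s['grip_width'])
cv2.imwrite('pics/t6.png',cv2.resize(arm.grab_frame('top')['img'][150:330,140:400],None,fx=3,fy=3))
cv2.imwrite('pics/s6.png',cv2.resize(arm.grab_frame('scene')['img'][100:360,200:430],None,fx=2,fy=2))"
```

```text
7.6 [ 0.54679323 -0.01278362  0.25955861] [0.67952399 0.73362456 0.00570677 0.00309587] [-0.60921109 -0.23450887  0.43615753] 0.0004152515333731592
[230. 109.] [326.  67.] [288. -47.] [184.   1.] [389. -16.] [307. 170.] [137.  98.] [ 198. -113.] [255.  18.] [266. 206.] [233. 111.] [ 0.54682864 -0.01264502  0.25959974] 94.41552358537511 [-1.12181824  0.5546768  -0.00127261] 0.0005460085389174322
```

View pics/w6.png

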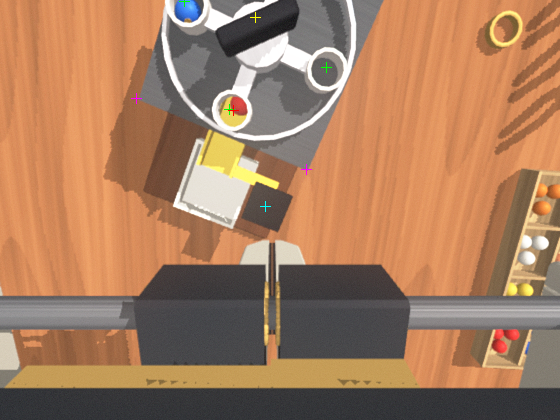

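View pics/t6.png

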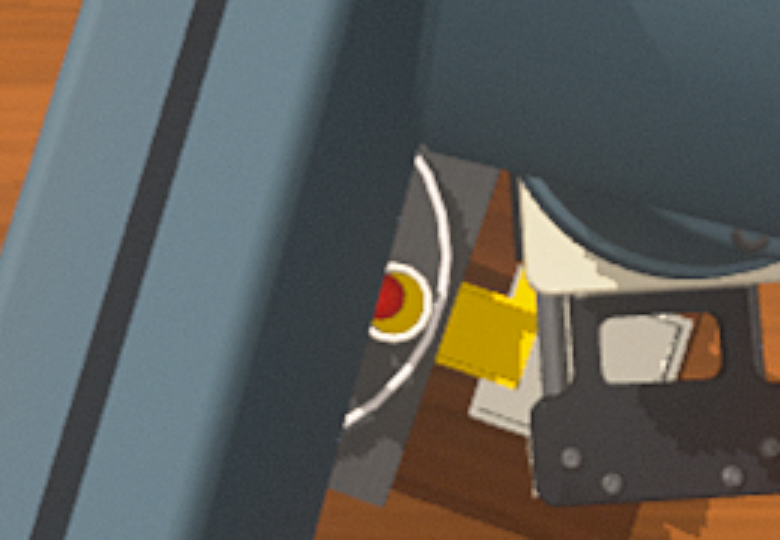

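View pics/s6.png

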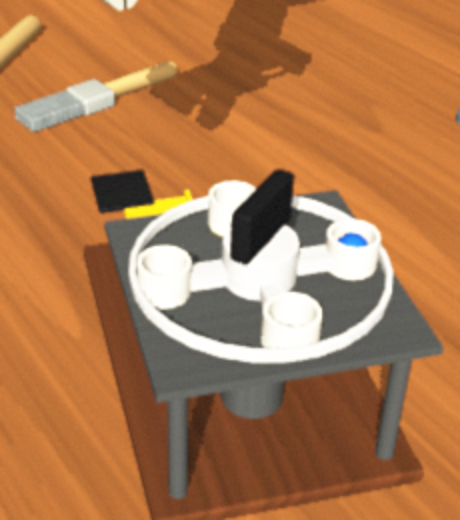

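Request:
drive_tool(plan=[[[0,0,0,0,-0.05,-0.2,1],[0,0,0,0,0,-0.4,1],[0,0,0,0,0,-0.4,1],[0,0,0,0,0,-0.4,1],[0,0,0,0,0,-0.2,1],[0,0,0,0,0,0,1],[0,0,0,0,0,0,1]]])

```text
t: 8.45
tool_pos: [0.5468, -0.0139, 0.1296]
orientation: [0.681, 0.732, 0.007, 0.005]
ft_force: [-0.0, -0.7, 0.4]
grip_width: 0.0006
```

```bash
python3 wr.py w7 -0.434; python3 -c "
from workcell import arm;import cv2,numpy as np
cv2.imwrite('pics/s7.png',cv2.resize(arm.grab_frame('scene')['img'][100:360,200:430],None,fx=2,fy=2))"
```

```text
8.45 [ 0.54682011 -0.01393202  0.12957767] [0.68073503 0.73248089 0.00691774 0.00486951] [-0.01264854 -0.72553404  0.42107528] 0.0005622828729429502
[196.  92.] [380.   9.] [ 308. -244.] [  96. -132.] [ 495. -146.] [333. 197.] [34. 75.] [ 124. -362.] [ 236. -142.] [265. 255.] [207.  97.]
```

View pics/w7.png

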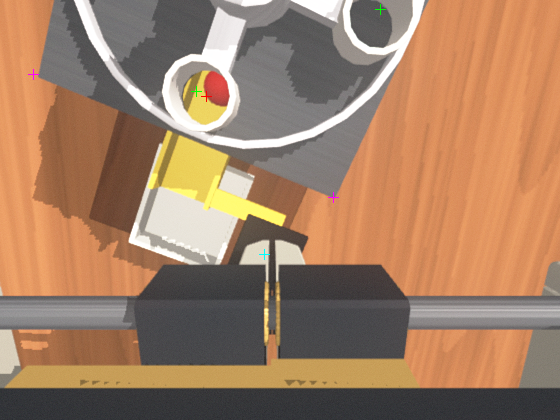

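View pics/s7.png

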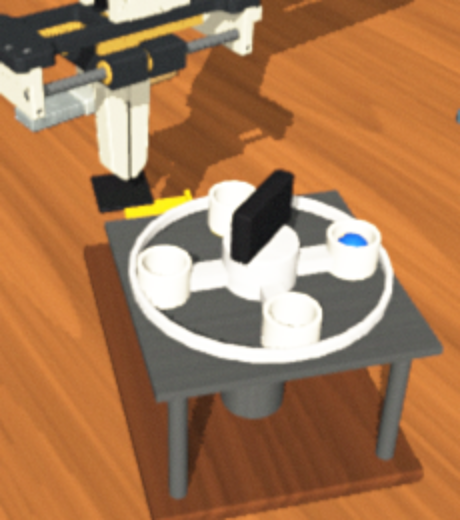

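Request:
drive_tool(plan=[[[0,0,0,-0.01,-0.04,-0.05,1],[0,0,0,0,0,-0.1,1],[0,0,0,0,0,-0.1,1],[0,0,0,0,0,-0.1,1],[0,0,0,0,0,-0.1,1],[0,0,0,0,0,-0.1,1],[0,0,0,0,0,-0.1,1],[0,0,0,0,0,0,1]]])

```text
t: 9.35
tool_pos: [0.5486, -0.0188, 0.077]
orientation: [0.681, 0.732, 0.009, 0.009]
ft_force: [-1.0, -0.4, 1.1]
grip_width: 0.0003
```

```bash
python3 wr.py w8 -0.434; python3 -c "
from workcell import arm;import cv2,numpy as np
cv2.imwrite('pics/s8.png',cv2.resize(arm.grab_frame('scene')['img'][100:360,200:430],None,fx=2,fy=2))"
```

```text
9.35 [ 0.54861686 -0.01881372  0.07704884] [0.68083287 0.73233604 0.00856101 0.00878848] [-0.97810407 -0.41573311  1.14017534] 0.0002524907711820896
[152.  54.] [448. -83.] [ 339. -588.] [ -42. -356.] [ 623. -320.] [357. 213.] [-83.  35.] [   9. -761.] [ 185. -590.] [261. 290.] [176.  69.]
```

View pics/w8.png

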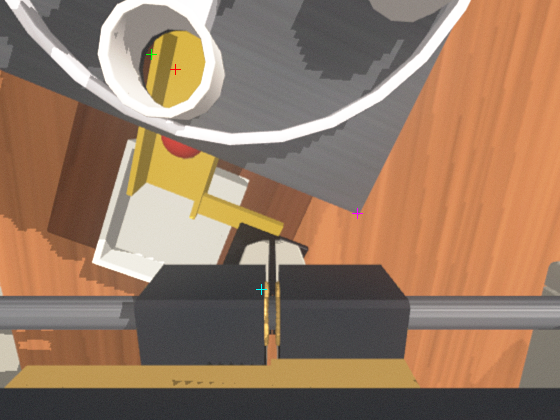

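View pics/s8.png

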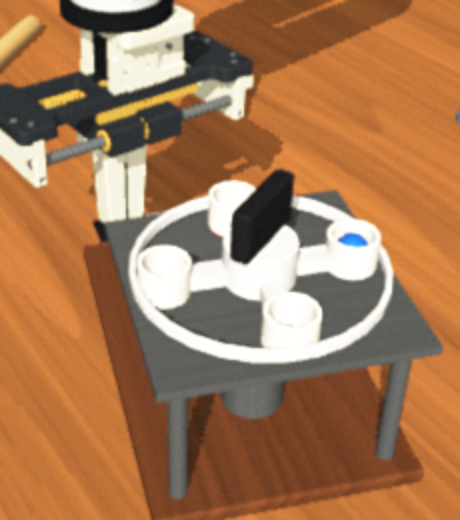

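Request:
drive_tool(plan=[[[0,0,0,-0.02,0.03,-0.06,1],[0,0,0,0,0.02,-0.04,1],[0,0,0,0,0,-0.01,1],[0,0,0,0,0,0,1],[0,0,0,0,0,0,1],[0,0,0,0,0,0,1],[0,0,0,0,0,0,1],[0,0,0,0,0,0,1],[0,0,0,0,0,0,1],[0,0,0,0,0,0,1]]])

```text
t: 10.45
tool_pos: [0.5483, -0.015, 0.0705]
orientation: [0.681, 0.733, 0.009, 0.011]
ft_force: [-0.7, -0.5, 2.5]
grip_width: 0.0006
```

```bash
python3 wr.py w9 -0.434
```

```text
10.45 [ 0.54827233 -0.0150058   0.0704865 ] [0.68058225 0.73253406 0.00922766 0.01079329] [-0.71209457 -0.54198994  2.50653014] 0.0005731195026973687
[146.  65.] [462. -80.] [ 349. -637.] [ -68. -381.] [ 647. -333.] [362. 227.] [-102.   42.] [ -13. -826.] [ 177. -682.] [262. 305.] [172.  78.]
```

View pics/w9.png

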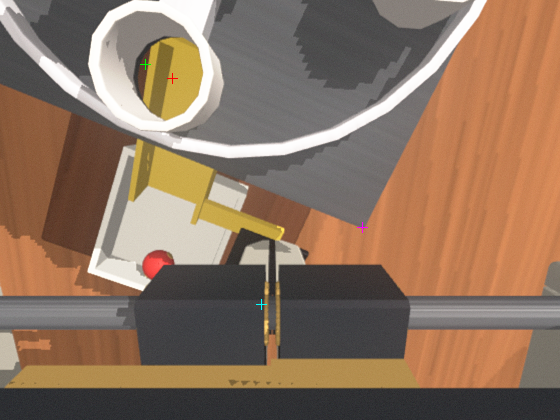

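Request:
drive_tool(plan=[[[0,0,0,0,0,0.05,1],[0,0,0,0,0,0.1,1],[0,0,0,0,0,0.12,1],[0,0,0,0,0,0.15,1],[0,0,0,0,0,0.2,1],[0,0,0,0,0,0.3,1],[0,0,0,0,-0.1,0.4,1],[0,0,0,0,-0.3,0.4,1],[0,0,0,0,-0.5,0.4,1],[0,0,0,0,-0.5,0.2,1],[0,0,0,0,-0.5,0,1],[0,0,0,0,-0.5,0,1]]])

```text
t: 11.7
tool_pos: [0.546, -0.2039, 0.2736]
orientation: [0.677, 0.736, 0.011, 0.013]
ft_force: [1.4, -0.8, -0.3]
grip_width: 0.0003
```

Request:
drive_tool(plan=[[[0,0,0,-0.3,-0.4,0,1],[0,0,0,-0.4,-0.4,0,1],[0,0,0,-0.4,-0.3,0,1],[0,0,0,-0.3,-0.1,0,1],[0,0,0,-0.1,0,0,1],[0,0,0,0,0,0,1],[0,0,0,0,0,0,1],[0,0,0,0,0,0,1]]])

```text
t: 12.5
tool_pos: [0.4227, -0.3069, 0.28]
orientation: [0.678, 0.735, 0.012, 0.017]
ft_force: [-0.1, 0.1, 0.5]
grip_width: 0.0004
```

```bash
python3 -c "
from workcell import arm;import cv2,numpy as np
s=arm.read_state();print(s['t'],s['tool_pos'],s['ft_force'],abs(s['qd']).max())
cv2.imwrite('pics/t10.png',arm.grab_frame('top')['img'])
cv2.imwrite('pics/s10.png',cv2.resize(arm.grab_frame('scene')['img'][100:360,200:430],None,fx=2,fy=2))"
```

```text
12.5 [ 0.42271503 -0.30687492  0.27999847] [-0.09226949  0.14989685  0.45527881] 0.015391252314958116
```

View pics/t10.png

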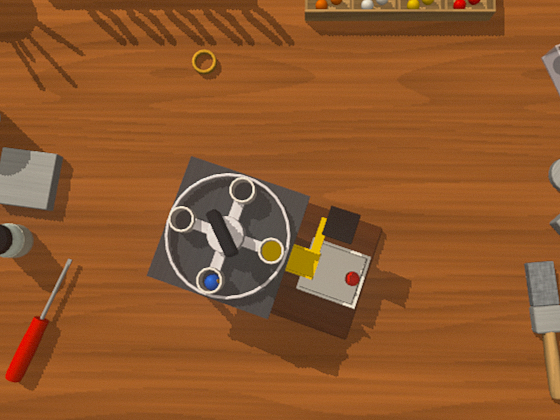

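View pics/s10.png

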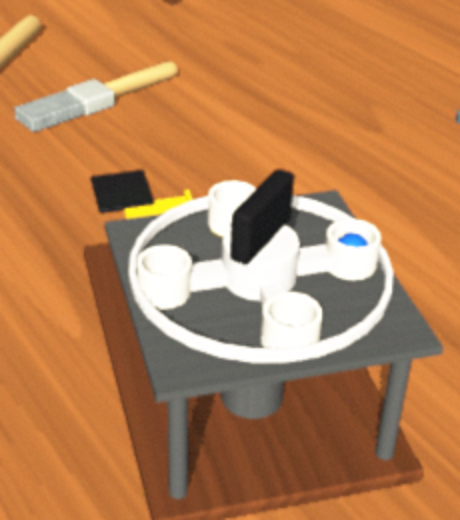

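The top view shows the red bead in the dish at (352,278) and the blue bead in its pocket at (210,282). The emptied pocket is over the hole, the pad is back up at (342,224), and the robot is clear of everything.

```bash
python3 -c "
from workcell import arm
print(arm.hand_in())"
```

```text
the job is handed in; nothing more can be done
None
```

The red bead is in the white dish and the blue bead is still in its pocket. I handed the job in at about 12.6 s of the 46 s allowed.

- **Carousel:** I gripped the black bar and turned the wheel about 25° clockwise, the short way. The red bead dropped into the yellow tray.
- **Tray:** I pressed the pad with the closed fingers and held it about a second. It went down to about 70 mm above the table, roughly 4 mm short of the expected stop. That was enough to roll the bead out, so I did not press further.
- **Last checks:** The final top and scene pictures show the pad back at its rest height and the arm clear and still. The top picture also shows the emptied pocket over the hole. The highest wrist force reading at the end of a move was about 2.7 N, and no check failed or disagreed.

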